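# Unlock the lathe's speed lever and set it to the marker

## Task

The lathe's speed lever is locked by the steel pin standing in the sloped cover. Draw the pin right out, park it upright in the notch of the small bracket on the bench, pushed fully home with its collar resting on the plate, and only then swing the speed lever until its point lines up with the point of the little marker clamped on the scale. Do not shift the marker, and leave the gouge, the mallet and the wood blank where they lie.

Things in the scene. Friction and masses are not known exactly. Their poses are not given: they have to be found in the camera images.
- panel: Cream sloped cover plate at the end of a bench lathe, 320 x 240 mm, fixed, tilted 30 deg so that it faces -y (yaw up to 0.2 rad). Origin: on the face, on the lever's hinge axis; x level along the plate, y up the slope, z straight out of the face. The face reaches 160 mm to either side, 185 mm down the slope and 50 mm up it, to the wall of the 250 mm high headstock.
- speed_lever (a joint): Angle (rad) of the steel speed lever about the panel's z at its origin: at q it points along (sin q, -cos q) in panel x, y (0: straight down the slope). Range -1 to 1. Bar 20 mm wide, 12 to 24 mm above the face, ending in a point 123 mm from the axis. Stays where left; about 4 N at the knob moves it. The pin in its bore stops it near -0.3.
- lever_knob (a point): Middle of the lever's round black knob, 30 mm in diameter and 40 mm long, standing square to the face (along the panel's z) 95 mm from the hinge axis; this point is 52 mm above the face, the knob reaches from 32 to 72 mm above it.
- lever_tip (a point): Point at the free end of the lever, 123 mm from the hinge axis, 18 mm above the face.
- set_marker (a joint): Angle (rad) at which the marker is clamped, about the same axis and with the same zero and sense as the speed lever: the lever is lined up when the two angles are equal. The marker is stiff; it must not be shifted.
- marker_tip (a point): Point of the marker: a dark steel clamp 24 mm wide, 33 mm long and 12 mm high with a small steel screw on it, on the face outside the lever's sweep, its point towards the hinge axis; this point is 130 mm from the hinge axis.
- lock_pin: Loose steel lock pin, about 150 g, 96 mm long. Origin: centre of the collar's underside; z along the pin to the grip end. Shank 14 mm in diameter, 40 mm below the origin (chamfered foot); collar 34 mm in diameter, 0 to +6 mm; round grip 24 mm in diameter, +6 to +56 mm. Starts in the bore, collar on the face, tilted like the panel's z.
- bore (a point): Mouth of the 16 mm bore in the face, 45 mm deep, 70 mm down the slope from the hinge axis; its axis is the panel's z.
- bracket: Steel parking bracket fixed to the bench on the -y side of the cover. Origin on the bench below point notch. Level plate 62 x 60 mm, 10 mm thick, its top 100 mm above the bench, with a notch 18 mm wide, open to the bracket's own -x and 31 mm deep; its square closed end lies 7 mm beyond the origin. The post under the plate stands at x +22 to +38 mm.
- notch (a point): On the top surface of the bracket's plate, where the pin's axis comes when the pin is fully home in the notch (the shank against the closed end). Axes as the bracket's: the pin can come in from -x or from above.
- gouge: Turning gouge lying on the bench in front of the bracket, 295 mm long, wooden handle. Bystander.
- mallet: Round wooden mallet lying on the bench, 210 mm long, 72 mm in diameter. Bystander.
- blank: Round wood blank, 120 mm in diameter, 50 mm high. Bystander.
Mind the look-alikes: they are no part of the job. Of the things like the bracket, leave any that is green; of the rest the larger one is meant. There is more than one size of the lock_pin; the job needs the smaller.

How it is judged:
On the way, in this order (a step that is already met when the one before it is completed fails the run):
1. the lock pin is drawn fully out of its bore (distance between lock_pin and bore above 0.05 m), for 0.1 s.
2. the pin is parked in the bracket's notch and let go (horizontal distance between lock_pin and notch below 0.01 m and z of lock_pin in the frame of notch between -0.004 and 0.004 m and angle between lock_pin's own z axis and vertical below 0.15 rad and contact force between lock_pin and the fingers below 0.1 N), for 0.2 s.
3. the speed lever is lined up with the marker (angle between the y axis of lever_tip and the y axis of marker_tip, either way round below 0.05 rad), for 0.2 s.
At the end, for the whole second after the job is handed in: The speed lever stands within 0.05 rad (about 6 mm at its point) of the marker; the lock pin hangs at rest in the bracket's notch, within 10 mm of fully home, its collar on the plate (within 4 mm) and upright within 0.15 rad (angle between the y axis of lever_tip and the y axis of marker_tip, either way round below 0.05 rad and horizontal distance between lock_pin and notch below 0.01 m and z of lock_pin in the frame of notch between -0.004 and 0.004 m and angle between lock_pin's own z axis and vertical below 0.15 rad and linear speed of lock_pin below 0.02 m/s); the robot touches nothing.
It fails at once if the marker is shifted by more than 8 mm (distance of marker_tip from where it was at the start of the episode above 0.008 m).
It fails at once if the gouge, the mallet or the blank is moved by more than 30 mm (distance of any of gouge, mallet, blank from where it was at the start of the episode above 0.03 m).
It also fails if it takes over 61 s, if anything falls off the work surface, if the arm or the gripper's body presses on something with over 40 N, if the wrist force passes 120 N, or if a joint passes its speed limit or range.

## Robot

A 6-joint arm with a two-finger parallel gripper is mounted at the origin on the work surface. World frame = base frame: x ahead of the robot, y to its left, z up, the work surface at z = 0. Lengths are in m, angles in rad, forces in N, time in s.
With the tool pointing down it reaches from about 0.3 to 0.875 m from the base axis. Payload 6.4 kg.
Tool frame: the origin (TCP) lies midway between the tips of the shut fingers; the grasp point (between the pads) lies 19 mm behind it; z points along the fingers, y is the line along which they close (so a half turn about z gives the same grasp; the last joint's range is limited). The gripper opens to 85 mm and grips with 20 to 120 N. Pads are 22 mm wide; open, the fingers measure 114 mm over their backs; the gripper's body (76 mm by 85 mm) begins 54 mm behind the grasp point. The pads swing forward as they close: fully open they stand 13 mm farther back than shut.
Start: joints at [0.905, 0.181, 1.607, -0, 1.354, -0.206], TCP at [0.255, 0.515, 0.208] pointing down, gripper open.
Joint ranges: [-2.99, 2.99], [-0.89, 2.07], [0.3, 2.58], [-1.14, 4.28], [0, 2.63], [-3.12, 3.12]. Speed limits (rad/s): [2.57, 2.57, 3.01, 3.14, 3.14, 3.14].

## Interface

Orientations are given as a unit quaternion [w, x, y, z].
In Python, from bench import get_obs, camera, hand_in gives the robot as it stands.
- The arm moves only by the tool carry_out, never from a script. Its argument "plan" is a list that holds one entry, the list of rows, each a list of 7 numbers: the shift along the world's x, y, z in m, then the turn, a rotation vector about the world's x, y, z in rad, then the opening, from 0 (shut) to 1 (fully open). In form: [[[x, y, z, rx, ry, rz, hand], ...]]. A call has exactly 5 rows; each row is the pose to reach, as a shift and turn from the pose commanded when the call began; what a row does not reach only later rows make up. A row lasts 1/12 s, in which the tool goes at most 41.7 mm and 7.16 degrees, less where a joint would pass 70% of its speed; a pose out of reach is approached as far as the arm can. A call with a gripper value outside its range is refused whole. The fingers move at their own pace and stop on an object; the grip force is fixed at half the most. Time passes only in rows, so rows that repeat a pose let the fingers close, or fill a call up. It gives the time, the measured TCP pose, the force, the opening and the grip force at its end, in the units of the state.
- get_obs(): the state, without advancing time (a new reading comes with each control period).
- camera(name): name is "side" or "top"; returns a dict with "pixels" (480x640x3 uint8, red, green, blue), "z_map" (480x640 float32, m along the optical axis (not along the pixel's ray), 0 where there is no reading), "camera_matrix" (3x3 intrinsics, pixels), "cam_to_world" (4x4, takes a point from camera to world coordinates). Camera axes: x right, y up, looking along -z (the intrinsics and any distortion apply to the point x, -y, -z); pixel columns grow to the right and rows downward; lengths in m; the calibration is good to about 2 mm. A picture is of the moment at which its call begins.
- hand_in(): hands the job in; it is judged then, once.
The state is a dict: "time_s": time; "q": joint angles; "dq": joint speeds; "joint_efforts": joint torques, N m; "eef_pos": TCP position; "eef_rot": TCP orientation; "wrist_force": force on the tool from outside, world axes, zero at the start; "torque": the same for the moment, N m; "opening": opening from 0.0 (shut) to 1.0 (fully open); "grasp_force": force on a finger pad.
Only numpy, scipy, OpenCV 4.12 (cv2) and the standard library are available. Lean on these libraries where they do the work, as an engineer would, in place of code of your own. Each camera call takes 0.05 s, during which the arm holds its last target. There are 200 camera calls.

## Working session

There is one attempt and no reset: what is moved stays moved. The work goes in short steps, Python scripts to look and compute and a tool call to move; the robot and the scene stay as the last step left them, time stands still between calls to the robot, and variables do not carry over. Pictures are saved under pics/ and viewed, at most 11 in all, crops included, and the job is handed in when it is done.

Besides the shell and the picture viewer there is one more tool, called after "Request:" as name([rows], argument=value, ...), one row to a line, values as JSON. carry_out: Moves the arm, as the interface text tells. Its arguments: {"type":"object","properties":{"plan":{"type":"array","items":{"type":"array","items":{"type":"array","items":{"type":"number"}}}}},"required":["plan"]}

```bash
mkdir -p pics
cat > h.py <<'E'
import numpy as np, cv2, pickle
from bench import get_obs, camera, hand_in
def snap(n,tag):
    c=camera(n); pickle.dump(c,open(f'{tag}.pkl','wb')); cv2.imwrite(f'pics/{tag}.png',c['pixels'][:,:,::-1]); return c
def load(tag): return pickle.load(open(f'{tag}.pkl','rb'))
def ray(c,u,v):
    K=c['camera_matrix'];T=c['cam_to_world']
    d=np.array([(u-K[0,2])/K[0,0],-(v-K[1,2])/K[1,1],-1.]);return T[:3,3],T[:3,:3]@d
def pt(c,u,v,r=1):
    p=c['z_map'][int(v)-r:int(v)+r+1,int(u)-r:int(u)+r+1];p=p[p>0]
    o,d=ray(c,u,v);return o+d*np.median(p)
def atz(c,u,v,z):
    o,d=ray(c,u,v);return o+d*(z-o[2])/d[2]
def cloud(c):
    K=c['camera_matrix'];T=c['cam_to_world'];v,u=np.mgrid[:480,:640];z=c['z_map']
    P=np.stack([(u-K[0,2])/K[0,0]*z,-(v-K[1,2])/K[1,1]*z,-z],-1);return P@T[:3,:3].T+T[:3,3]
def proj(c,p):
    K=c['camera_matrix'];T=c['cam_to_world'];q=T[:3,:3].T@(np.asarray(p)-T[:3,3])
    return K[0,0]*q[0]/-q[2]+K[0,2],K[1,1]*-q[1]/-q[2]+K[1,2]
E
python3 -c "
from h import *
for n in ('top','side'):
    c=snap(n,n+'0');print(c['camera_matrix'],c['cam_to_world'].round(3),[k for k in c])
print(get_obs())"
```

```text
[[533.21717966   0.         311.73660138]
 [  0.         533.21717966 235.10270148]
 [  0.           0.           1.        ]] [[-0.01   0.978 -0.21   0.278]
 [-1.    -0.011 -0.004 -0.061]
 [-0.006  0.21   0.978  1.441]
 [ 0.     0.     0.     1.   ]] ['pixels', 'z_map', 'camera_matrix', 'cam_to_world']
[[516.79056311   0.         324.55787021]
 [  0.         516.79056311 243.78760161]
 [  0.           0.           1.        ]] [[ 0.825  0.385 -0.413 -0.006]
 [-0.565  0.533 -0.63  -0.925]
 [-0.022  0.753  0.658  1.045]
 [ 0.     0.     0.     1.   ]] ['pixels', 'z_map', 'camera_matrix', 'cam_to_world']
{'time_s': 0.1, 'q': array([ 9.04716166e-01,  1.81503653e-01,  1.60787242e+00, -8.53570846e-06,
        1.35379872e+00, -2.06293578e-01]), 'dq': array([-0.00073305, -0.003618  , -0.00142895,  0.00019604, -0.00227692,
       -0.00016818]), 'joint_efforts': array([ 5.00196511e-04, -4.45870292e+01, -3.52242637e+01, -2.84376283e-04,
        4.10264300e-03, -8.54682503e-05]), 'eef_pos': array([0.25481675, 0.5148766 , 0.20687072]), 'eef_rot': array([-3.30439014e-04,  2.27872654e-01,  9.73690622e-01, -7.18761049e-04]), 'wrist_force': array([-0.44982399, -0.22858693,  0.70479685]), 'torque': array([0.01094452, 0.00553649, 0.00798597]), 'grasp_force': 0.0, 'opening': 0.9970423177742072}
```

View pics/top0.png

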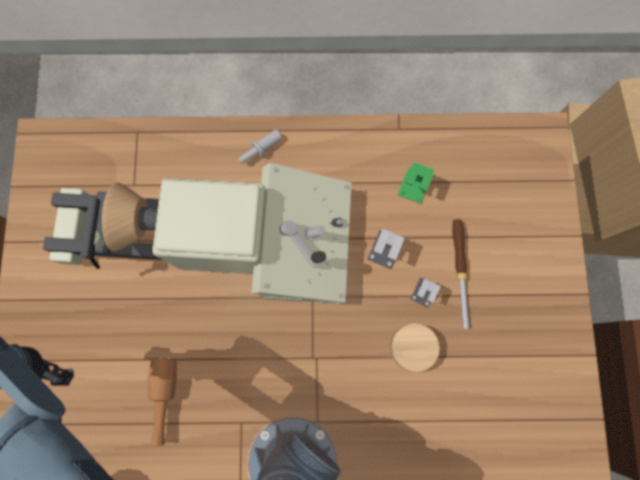

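View pics/side0.png

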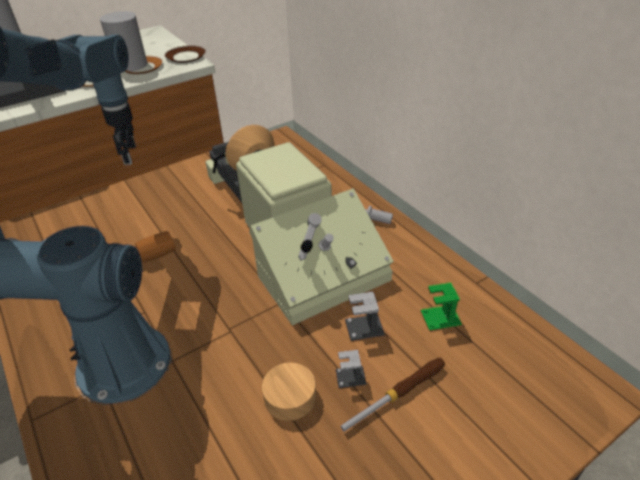

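Candidates, top view:
- **Brackets:** green at (416,183), to be left alone. Grey at (387,248) and a smaller grey at (427,291). The larger grey one is meant.
- **Pins:** one stands in the cover at (315,232). A loose, bigger one lies at (262,147). The one in the bore is meant.

I'll confirm these in enlarged crops.

```bash
python3 -c "
from h import *
a=load('top0');b=load('side0')
cv2.imwrite('pics/t1.png',cv2.resize(a['pixels'][160:310,250:450,::-1],None,fx=4,fy=4,interpolation=cv2.INTER_CUBIC))
cv2.imwrite('pics/s1.png',cv2.resize(b['pixels'][195:345,240:440,::-1],None,fx=4,fy=4,interpolation=cv2.INTER_CUBIC))
# panel plane from depth
for c,m in ((a,(slice(180,290),slice(268,345))),(b,(slice(205,285),slice(262,380)))):
    P=cloud(c)[m].reshape(-1,3);
    best=None;r=np.random.default_rng(0)
    for _ in range(500):
        q=P[r.choice(len(P),3,False)];n=np.cross(q[1]-q[0],q[2]-q[0]);n/=np.linalg.norm(n)+1e-9;n*=np.sign(n[2]);i=abs((P-q[0])@n)<.003
        if best is None or i.sum()>best.sum():best=i
    Q=P[best];m0=Q.mean(0);n=np.linalg.svd(Q-m0,full_matrices=False)[2][2];n*=np.sign(n[2]);print(best.mean(),m0,n,n@m0,'tilt',np.degrees(np.arccos(n[2])),'yaw',np.arctan2(n[0],-n[1]))
"
```

```text
0.7040141676505313 [ 0.56388177 -0.04248893  0.13283472] [-0.03408804 -0.49972739  0.86551172] 0.11698126213197306 tilt 30.05881125856839 yaw -0.06810776289569366
0.598093220338983 [ 0.55711799 -0.04644043  0.13245963] [-0.03574771 -0.4976108   0.86666348] 0.11799149183299647 tilt 29.926800750344466 yaw -0.0717154883678088
```

View pics/t1.png

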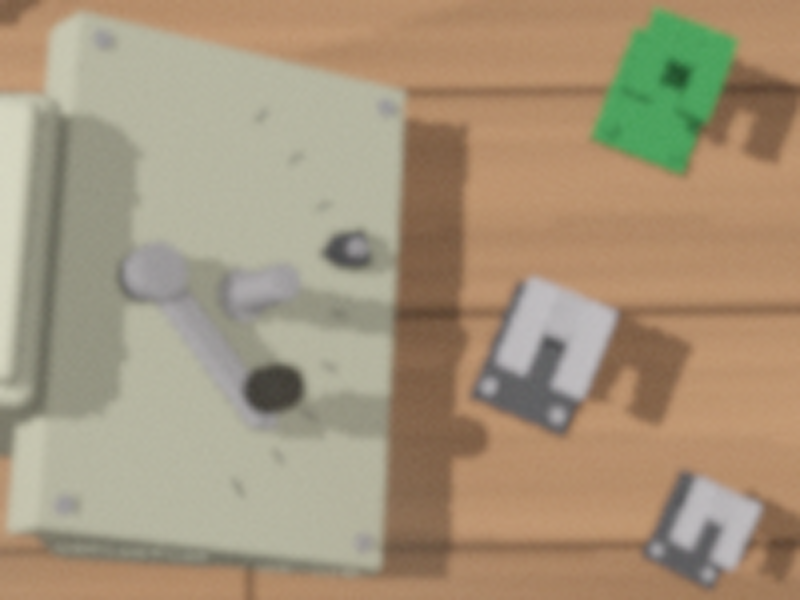

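View pics/s1.png

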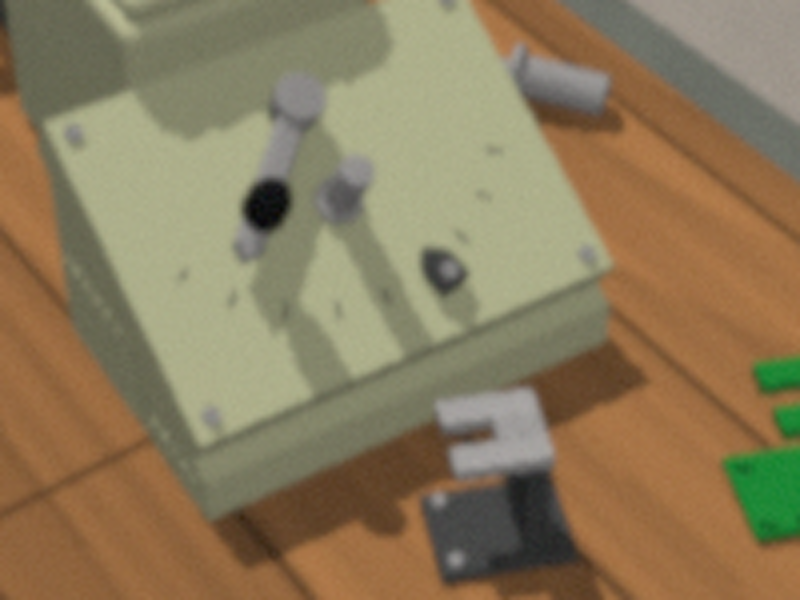

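The crops confirm it. The target pin stands in the cover at top crop (262,287) and side crop (345,185). The loose pin behind the cover is clearly bigger. The larger grey bracket is at top crop (550,340), its notch opening towards the bottom-left; the other grey one is smaller and the third is green. The marker tip is at top crop (325,250) and side crop (425,252).

```bash
cat >> h.py <<'E'
def tri(a,ua,b,ub):
    o1,d1=ray(a,*ua);o2,d2=ray(b,*ub);d1=d1/np.linalg.norm(d1);d2=d2/np.linalg.norm(d2)
    s=np.linalg.lstsq(np.stack([d1,-d2],1),o2-o1,rcond=None)[0];p,q=o1+s[0]*d1,o2+s[1]*d2
    return (p+q)/2,np.linalg.norm(p-q)
yaw=-.07
X=np.array([np.cos(yaw),np.sin(yaw),0]);Zp=np.array([.5*np.sin(yaw),-.5*np.cos(yaw),.75**.5]);Y=np.cross(Zp,X);R=np.stack([X,Y,Zp],1)
E
python3 -c "
from h import *
np.set_printoptions(precision=4,suppress=True)
a=load('top0');b=load('side0')
T=lambda x,y:(250+(x+.5)/4-.5,160+(y+.5)/4-.5);S=lambda x,y:(240+(x+.5)/4-.5,195+(y+.5)/4-.5)
pts=dict(hub=((160,268),(300,98)),pin=((282,281),(357,170)),knob=((273,387),(267,203)),screw=((358,247),(449,270)),mtip=((325,250),(425,252)),ltip=((262,424),(245,256)),
b1=((530,277),(533,388)),b2=((618,313),(553,465)),b3=((585,402),(455,477)),b4=((497,365),(436,402)),
f1=((405,92),(613,268)),f2=((382,572),(200,447)))
for k,(t,s) in pts.items():
    p,e=tri(a,T(*t),b,S(*s)); 
    if k=='hub': O=p-Zp*(Zp@p-.1175)
    print(k,p,'err',round(e,4),'panel',R.T@(p-O), 'depthpts',pt(a,*T(*t)),pt(b,*S(*s)))
# depth-based bracket plate from both
for c,(u0,u1,v0,v1) in ((a,(365,410,225,272)),(b,(340,385,285,325))):
    P=cloud(c)[v0:v1,u0:u1].reshape(-1,3);m=abs(P[:,2]-.1)<.006;Q=P[m];print(m.sum(),Q[:,2].mean(),cv2.minAreaRect((Q[:,:2]*1000).astype(np.float32)))
"
```

```text
hub [ 0.5697 -0.0033  0.1855] err 0.0001 panel [-0.      0.      0.0249] depthpts [ 0.5686 -0.0035  0.1903] [ 0.5676 -0.0068  0.1888]
pin [ 0.5637 -0.0773  0.176 ] err 0.0017 panel [-0.0008 -0.0691  0.0538] depthpts [ 0.5629 -0.077   0.1763] [ 0.5627 -0.0803  0.1789]
knob [ 0.4983 -0.071   0.1767] err 0.0017 panel [-0.0665 -0.0672  0.0535] depthpts [ 0.4946 -0.0705  0.1937] [ 0.4914 -0.0843  0.1901]
screw [ 0.6018 -0.1275  0.1045] err 0.0017 panel [ 0.0406 -0.1459  0.0155] depthpts [ 0.6007 -0.127   0.1056] [ 0.601  -0.1297  0.107 ]
mtip [ 0.5988 -0.1058  0.1064] err 0.0001 panel [ 0.0362 -0.1264  0.0065] depthpts [ 0.5991 -0.1058  0.105 ] [ 0.6008 -0.1032  0.1034]
ltip [ 0.4829 -0.0643  0.134 ] err 0.0023 panel [-0.0824 -0.0838  0.0137] depthpts [ 0.4803 -0.0639  0.1439] [ 0.4799 -0.0719  0.1417]
b1 [ 0.5833 -0.2389  0.0974] err 0.0039 panel [ 0.03   -0.2468  0.0656] depthpts [ 0.6039 -0.2511 -0.0019] [ 0.647  -0.1677 -0.0016]
b2 [ 0.5577 -0.2942  0.0937] err 0.0004 panel [ 0.0083 -0.298   0.0909] depthpts [ 0.5778 -0.3109 -0.0022] [ 0.5582 -0.2934  0.0926]
b3 [ 0.5001 -0.2702  0.0982] err 0.0017 panel [-0.0508 -0.2785  0.0848] depthpts [ 0.5153 -0.2849  0.001 ] [ 0.5064 -0.2633  0.088 ]
b4 [ 0.5252 -0.2152  0.1002] err 0.0037 panel [-0.0296 -0.2285  0.0582] depthpts [ 0.5401 -0.2248  0.0094] [ 0.573  -0.1545  0.0187]
f1 [ 0.7164 -0.1628  0.0705] err 0.0013 panel [ 0.1575 -0.1865 -0.0003] depthpts [ 0.7386 -0.1678 -0.0009] [ 0.7199 -0.16    0.0667]
f2 [ 0.3967 -0.1401  0.0738] err 0.0037 panel [-0.1631 -0.1846  0.0025] depthpts [ 0.4012 -0.1437  0.0003] [ 0.4017 -0.1344  0.0661]
451 0.09846653165801313 ((540.8246459960938, -252.47532653808594), (60.176368713378906, 63.590641021728516), 66.50431823730469)
454 0.09996450008824305 ((542.5606079101562, -254.7406005859375), (64.59310150146484, 62.907470703125), 66.01541137695312)
```

```bash
cat >> h.py <<'E'
np.set_printoptions(precision=4,suppress=True)
O=np.array([.5697,-.0033,.1855]);O=O-Zp*(Zp@O-.1175)-.001*X
P0=O-.07*Y; notch=np.array([.5352,-.2512,.1])
from scipy.spatial.transform import Rotation as Ro
def tool():
    o=get_obs();q=o['eef_rot'];return o,Ro.from_quat([q[1],q[2],q[3],q[0]])
def go(p,z):  # shift and tilt to have TCP at p and tool z along z (least turn)
    o,r=tool();t=r.apply([0,0,1]);ax=np.cross(t,z);s=np.linalg.norm(ax);rv=ax/(s+1e-12)*np.arctan2(s,t@z)
    print('shift',p-o['eef_pos'],'turn',rv,'t',o['time_s'],'tcp',o['eef_pos'],'tooly',r.apply([0,1,0]),'F',o['wrist_force'],'open',o['opening'],o['grasp_force'])
E
python3 -c "
from h import *
print(O,P0,Zp)
go(P0+Zp*.12,-Zp);go(P0+Zp*.015,-Zp)"
```

```text
[0.5696 0.0092 0.164 ] [ 0.5653 -0.0513  0.129 ] [-0.035  -0.4988  0.866 ]
shift [ 0.3063 -0.626   0.026 ] turn [ 0.5236 -0.0375 -0.0005] t 0.1 tcp [0.2548 0.5149 0.2069] tooly [ 0.4438  0.8961 -0.0016] F [-0.4498 -0.2286  0.7048] open 0.9970423177742072 0.0
shift [ 0.31   -0.5737 -0.0649] turn [ 0.5236 -0.0375 -0.0005] t 0.1 tcp [0.2548 0.5149 0.2069] tooly [ 0.4438  0.8961 -0.0016] F [-0.4498 -0.2286  0.7048] open 0.9970423177742072 0.0
```

Request:
carry_out([
  [[0,0,0.04,0,0,0,0.6],[0,0,0.08,0,0,0,0.6],[0,0,0.12,0,0,0,0.6],[0.01,-0.02,0.15,0,0,0,0.6],[0.03,-0.05,0.17,0,0,0,0.6]],
])

```text
time_s: 0.52
eef_pos: [0.2842, 0.4668, 0.3814]
eef_rot: [0.001, 0.226, 0.974, 0.002]
wrist_force: [1.1, 0.1, -0.6]
opening: 0.602
grasp_force: 0.0
```

Request:
carry_out([
  [[0.015,-0.036,0,0,0,0,0.6],[0.03,-0.072,0,0,0,0,0.6],[0.045,-0.108,0,0,0,0,0.6],[0.06,-0.144,0,0,0,0,0.6],[0.075,-0.18,0,0,0,0,0.6]],
])

```text
time_s: 0.93
eef_pos: [0.3602, 0.2836, 0.3774]
eef_rot: [-0.0, 0.228, 0.974, -0.0]
wrist_force: [1.8, -0.7, -0.4]
opening: 0.603
grasp_force: 0.0
```

Request:
carry_out([
  [[0.015,-0.036,0,0,0,0,0.6],[0.03,-0.072,0,0,0,0,0.6],[0.045,-0.108,0,0,0,0,0.6],[0.06,-0.144,0,0,0,0,0.6],[0.075,-0.18,0,0,0,0,0.6]],
])

```text
time_s: 1.35
eef_pos: [0.4352, 0.1035, 0.3775]
eef_rot: [-0.0, 0.228, 0.974, 0.0]
wrist_force: [1.0, -0.1, -0.7]
opening: 0.598
grasp_force: 0.0
```

Request:
carry_out([
  [[0.02,-0.036,0,0.1,-0.007,0,0.6],[0.04,-0.072,0,0.2,-0.014,0,0.6],[0.06,-0.108,0,0.3,-0.022,0,0.6],[0.08,-0.144,0,0.4,-0.03,0,0.6],[0.1,-0.18,0,0.5,-0.036,0,0.6]],
])

```text
time_s: 1.77
eef_pos: [0.5357, -0.0773, 0.3786]
eef_rot: [-0.038, 0.221, 0.943, 0.247]
wrist_force: [1.1, 0.6, 0.3]
opening: 0.598
grasp_force: 0.0
```

```bash
python3 -c "
from h import *
go(P0+Zp*.12,-Zp);go(P0+Zp*.015,-Zp)"
```

```text
shift [ 0.0255 -0.0339 -0.1457] turn [0.0185 0.0026 0.0023] t 1.7667 tcp [ 0.5357 -0.0773  0.3786] tooly [0.4349 0.7803 0.4495] F [1.0632 0.5751 0.2547] open 0.5978907100848063 0.0
shift [ 0.0291  0.0185 -0.2366] turn [0.0185 0.0026 0.0023] t 1.7667 tcp [ 0.5357 -0.0773  0.3786] tooly [0.4349 0.7803 0.4495] F [1.0632 0.5751 0.2547] open 0.5978907100848063 0.0
```

Request:
carry_out([
  [[0.005,-0.007,-0.03,0.018,0.003,0.002,0.6],[0.01,-0.014,-0.06,0.018,0.003,0.002,0.6],[0.016,-0.022,-0.09,0.018,0.003,0.002,0.6],[0.021,-0.029,-0.12,0.018,0.003,0.002,0.6],[0.0255,-0.034,-0.146,0.018,0.003,0.002,0.6]],
])

```text
time_s: 2.18
eef_pos: [0.5601, -0.1093, 0.2288]
eef_rot: [-0.044, 0.221, 0.941, 0.253]
wrist_force: [0.0, 0.0, 0.7]
opening: 0.601
grasp_force: 0.0
```

Request:
carry_out([
  [[0.001,0.013,-0.023,0,0,0,0.6],[0.002,0.026,-0.046,0,0,0,0.6],[0.003,0.04,-0.068,0,0,0,0.6],[0.0036,0.052,-0.09,0,0,0,0.6],[0.0036,0.052,-0.09,0,0,0,0.6]],
])

```text
time_s: 2.6
eef_pos: [0.5609, -0.0531, 0.137]
eef_rot: [-0.047, 0.22, 0.941, 0.254]
wrist_force: [-0.2, 0.1, -0.6]
opening: 0.598
grasp_force: 0.0
```

```bash
python3 -c "
from h import *
go(P0+Zp*.015,-Zp)
a=snap('top','top1');b=snap('side','side1')
i=np.hstack([cv2.resize(a['pixels'][170:290,260:380],None,fx=3.33,fy=3.33,interpolation=2),cv2.resize(b['pixels'][185:305,260:380],None,fx=3.33,fy=3.33,interpolation=2)])
cv2.imwrite('pics/g1.png',i[:,:,::-1])"
```

```text
shift [ 0.0039 -0.0057  0.005 ] turn [-0.0006 -0.0105 -0.0061] t 2.6 tcp [ 0.5609 -0.0531  0.137 ] tooly [0.4376 0.7739 0.4579] F [-0.2339  0.1247 -0.6067] open 0.5980776368717181 0.0
```

View pics/g1.png

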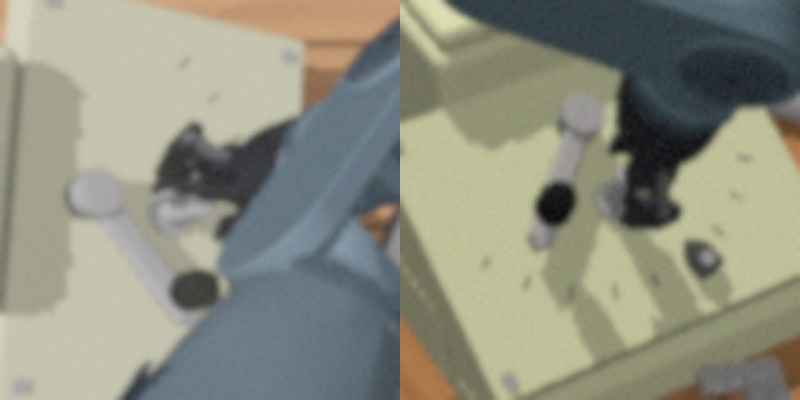

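```bash
python3 -c "
from h import *
o,r=tool();tz=r.apply([0,0,1]);ty=r.apply([0,1,0]);t=o['eef_pos']
for n,(u0,v0,k) in (('top1',(260,170,0)),('side1',(260,185,400))):
    c=load(n);f=lambda p:(np.round((np.array(proj(c,p))-[u0,v0])*3.33+[k,0]))
    print(n,'pin0',f(P0),'pintop',f(P0+Zp*.056),'tcp',f(t),'grasp',f(t-tz*.019),'f+',f(t-tz*.03+ty*.03),'f-',f(t-tz*.03-ty*.03),'hub',f(O+Zp*.025))
"
```

```text
top1 pin0 [166. 210.] pintop [203. 198.] tcp [172. 209.] grasp [185. 205.] f+ [160. 181.] f- [224. 223.] hub [ 99. 190.]
side1 pin0 [613. 201.] pintop [629. 174.] tcp [614. 193.] grasp [620. 184.] f+ [620. 144.] f- [627. 214.] hub [581. 114.]
```

```bash
python3 -c "
from h import *
o,r=tool();t=o['eef_pos'];T=r.as_matrix()
for n,(u0,v0,k),L in (('top1',(260,170,0),[(190,140),(175,165),(200,150),(225,150),(245,165),(185,190),(228,226),(160,190),(200,175)]),('side1',(260,185,400),[(635,200),(660,215),(650,190),(640,110),(650,150),(635,160),(615,180),(620,190),(675,210)])):
    c=load(n)
    for x,y in L:
        u,v=(x-k)/3.33+u0,y/3.33+v0;p=pt(c,u,v,0);print(n,x,y,c['pixels'][int(v),int(u)],'tool',T.T@(p-t)*1000,'panel',R.T@(p-O)*1000)
"
```

```text
top1 190 140 [ 98  97 100] tool [   4.8007   59.3798 -123.0167] panel [ 17.5659 -11.0202 135.8975]
top1 175 165 [60 57 57] tool [ 15.7042  52.5122 -99.9623] panel [  4.7338 -13.3055 112.9264]
top1 200 150 [91 91 92] tool [   8.2617   50.8943 -125.966 ] panel [ 11.1552 -17.5411 138.9078]
top1 225 150 [ 98 100 101] tool [  -1.5115   34.8705 -127.7395] panel [ 14.1099 -36.0715 140.729 ]
top1 245 165 [55 59 61] tool [  15.1264   30.7005 -159.1763] panel [ -2.6777 -33.4892 172.2566]
top1 185 190 [72 70 71] tool [ 16.5204  28.4564 -76.6937] panel [ -5.3077 -35.3246  89.7941]
top1 228 226 [61 61 59] tool [nan nan nan] panel [nan nan nan]
top1 160 190 [129 130 130] tool [ 11.857   32.2095 -42.8216] panel [  0.2324 -33.7464  55.883 ]
top1 200 175 [74 74 72] tool [  5.1095  26.9579 -86.758 ] panel [  4.735  -41.0152  99.8193]
side1 635 200 [30 28 30] tool [  6.0493 -37.3019 -77.3518] panel [ -20.6297 -100.1205   90.7707]
side1 660 215 [52 55 55] tool [   2.2843  -67.8359 -124.0061] panel [ -28.485  -129.6273  137.5763]
side1 650 190 [54 53 51] tool [ -6.947  -28.4315 -75.8237] panel [ -5.2456 -96.8654  89.1402]
side1 640 110 [37 43 44] tool [  31.7794  -19.6126 -198.1356] panel [-36.9842 -73.5494 211.5605]
side1 650 150 [24 28 27] tool [  16.8002  -34.1007 -163.1812] panel [-28.8479 -92.7689 176.6248]
side1 635 160 [32 37 33] tool [  14.4149  -21.3579 -115.9282] panel [-22.0745 -82.0574 129.293 ]
side1 615 180 [123 123 120] tool [  8.3404  -3.7197 -35.92  ] panel [-10.2211 -68.3368  49.1646]
side1 620 190 [92 91 90] tool [  3.6909 -10.0949 -31.0395] panel [ -8.3745 -76.0185  44.3001]
side1 675 210 [40 42 41] tool [  -7.6659  -66.0538 -129.419 ] panel [ -18.573  -131.7447  142.9382]
  return _methods._mean(a, axis=axis, dtype=dtype,
  ret = ret.dtype.type(ret / rcount)
```

The dark parts are the finger linkages. The fingers straddle the pin, but sit 7 mm too low. I'll correct that, grip, and draw it out along the panel normal.

Request:
carry_out([
  [[0.004,-0.006,0.006,0,0,0,0.6],[0.004,-0.006,0.006,0,0,0,0.0],[0.004,-0.006,0.006,0,0,0,0.0],[0.004,-0.006,0.006,0,0,0,0.0],[0.004,-0.006,0.006,0,0,0,0.0]],
])

```text
time_s: 3.12
eef_pos: [0.5697, -0.0645, 0.1498]
eef_rot: [-0.041, 0.22, 0.941, 0.252]
wrist_force: [-0.3, -3.5, 6.0]
opening: 0.241
grasp_force: 58.4
```

Request:
carry_out([
  [[0,0,0,0,0,0,0],[0,0,0,0,0,0,0],[0,0,0,0,0,0,0],[-0.0003,-0.005,0.0087,0,0,0,0],[-0.0007,-0.01,0.0173,0,0,0,0]],
])

```text
time_s: 3.53
eef_pos: [0.5672, -0.0731, 0.1655]
eef_rot: [-0.043, 0.22, 0.941, 0.253]
wrist_force: [-0.5, 0.1, -1.0]
opening: 0.243
grasp_force: 58.8
```

```bash
python3 -c "
from h import *
go(P0+Zp*.035,-Zp)"
```

```text
shift [-0.0031  0.0043 -0.0062] turn [ 0.0043 -0.0041 -0.0022] t 3.5333 tcp [ 0.5672 -0.0731  0.1655] tooly [0.4357 0.7753 0.4573] F [-0.4589  0.0733 -1.0498] open 0.242581994028014 58.75662446022034
```

Request:
carry_out([
  [[-0.0005,-0.008,0.014,0,0,0,0],[-0.001,-0.016,0.028,0,0,0,0],[-0.0015,-0.024,0.042,0,0,0,0],[-0.002,-0.032,0.056,0,0,0,0],[-0.0025,-0.04,0.07,0,0,0,0]],
])

```text
time_s: 3.95
eef_pos: [0.5648, -0.1136, 0.2364]
eef_rot: [-0.043, 0.22, 0.941, 0.253]
wrist_force: [-0.6, -0.6, -2.1]
opening: 0.244
grasp_force: 58.9
```

```bash
python3 -c "
from h import *
go(notch+[0,0,.08],np.array([0,0,-1.]));b=snap('side','side2')"
```

```text
shift [-0.0296 -0.1376 -0.0564] turn [-0.5175  0.0325  0.    ] t 3.95 tcp [ 0.5648 -0.1136  0.2364] tooly [0.4355 0.7754 0.4572] F [-0.6128 -0.5907 -2.094 ] open 0.24440095891494287 58.86176526546478
```

View pics/side2.png

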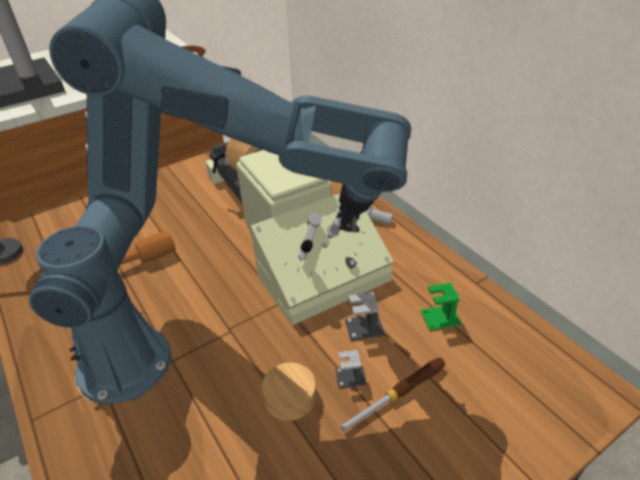

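The pin is out and held, with its shank visible at (335,228). Next I turn it upright and carry it over the bracket.

Request:
carry_out([
  [[-0.007,-0.027,0,-0.1,0.0065,0,0],[-0.014,-0.054,-0.01,-0.21,0.013,0,0],[-0.021,-0.081,-0.02,-0.315,0.02,0,0],[-0.028,-0.108,-0.035,-0.42,0.026,0,0],[-0.035,-0.135,-0.045,-0.5175,0.0325,0,0]],
])

```text
time_s: 4.42
eef_pos: [0.5297, -0.249, 0.1901]
eef_rot: [0.001, 0.227, 0.974, -0.002]
wrist_force: [-0.3, 0.8, -2.6]
opening: 0.243
grasp_force: 59.0
```

Request:
carry_out([
  [[0,0,0,0,0,0,0],[0,0,0,0,0,0,0],[0,0,0,0,0,0,0],[0,0,0,0,0,0,0],[0,0,0,0,0,0,0]],
])

```text
time_s: 4.83
eef_pos: [0.5305, -0.2476, 0.1905]
eef_rot: [0.0, 0.228, 0.974, 0.001]
wrist_force: [0.2, -0.2, -0.8]
opening: 0.241
grasp_force: 59.1
```

```bash
python3 -c "
from h import *
go(notch+[-.0055,.0024,.08],np.array([0,0,-1.]));a=snap('top','top3');b=snap('side','side3')
for n in (a,b):
  print(proj(n,notch),proj(n,get_obs()['eef_pos']-[0,0,.062]),proj(n,get_obs()['eef_pos']))
i=np.hstack([cv2.resize(a['pixels'][190:290,340:440],None,fx=4,fy=4,interpolation=2),cv2.resize(b['pixels'][245:345,310:410],None,fx=4,fy=4,interpolation=2)])
cv2.imwrite('pics/g3.png',i[:,:,::-1])"
```

```text
shift [-0.0008 -0.0012 -0.0105] turn [-0.0014  0.0007  0.    ] t 4.8333 tcp [ 0.5305 -0.2476  0.1905] tooly [0.4432 0.8964 0.0016] F [ 0.2338 -0.2376 -0.7885] open 0.24100145582431806 59.06195104122162
(np.float64(388.094854790499), np.float64(246.2296322239687)) (np.float64(388.286103974094), np.float64(245.99977672412314)) (np.float64(391.76852355813185), np.float64(241.062386949517))
(np.float64(359.89284074971874), np.float64(302.3988399517655)) (np.float64(357.68205931135867), np.float64(294.45709673351394)) (np.float64(358.20988052327976), np.float64(276.22774134882593))
```

View pics/g3.png

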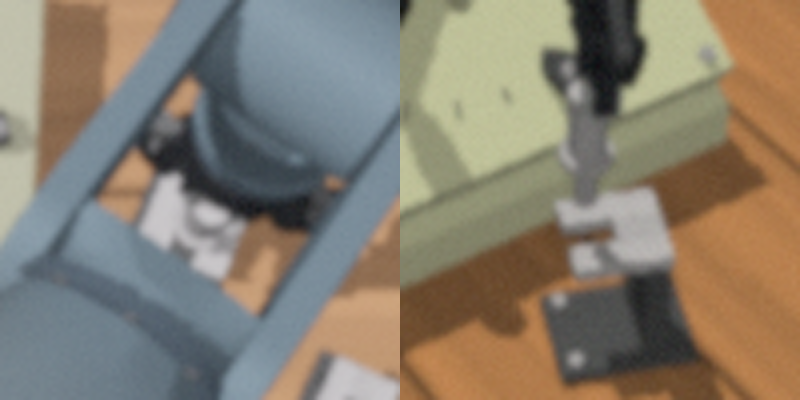

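The pin hangs upright, its foot at side crop (583,203), just above the notch at about (600,231). I'll measure the remaining lateral offset from side-view depth, pin against plate.

```bash
python3 -c "
from h import *
b=load('side3');P=cloud(b)
bx=np.array([np.cos(-.41),np.sin(-.41)]);by=np.array([-bx[1],bx[0]])
# plate from side3 depth
Q=P[285:325,340:385].reshape(-1,3);Q=Q[abs(Q[:,2]-.1)<.004];s=(Q[:,:2]-notch[:2]);print('plate z',Q[:,2].mean(),'x',np.percentile(s@bx,[2,98])*1000,'y',np.percentile(s@by,[2,98])*1000)
for v in range(270,298,2):
    row=P[v,345:368];s=(row[:,:2]-notch[:2]);m=(abs(s@by)<.03)&(abs(s@bx)<.03)&(row[:,2]>.108)
    g=row[m]
    if len(g): c=g.mean(0);print(v,m.sum(),'z',c[2],'cols',345+np.where(m)[0][[0,-1]],'x,y',(c[:2]-notch[:2])@bx*1000,(c[:2]-notch[:2])@by*1000)
"
```

```text
plate z 0.09995494695701382 x [-21.9465  38.2674] y [-30.238  29.498]
270 14 z 0.22827685279879714 cols [352 365] x,y -10.355459565743894 -16.469116100040356
272 14 z 0.2223996671665343 cols [352 365] x,y -10.337885447006146 -16.93977460121702
274 10 z 0.21271324199206845 cols [352 361] x,y -13.795269914554531 -12.7321097026121
276 9 z 0.20087302841500831 cols [352 361] x,y -12.142713078534104 -7.504990626915651
278 10 z 0.1957485309882895 cols [352 361] x,y -12.509105535315369 -8.860222185200982
280 13 z 0.183910169225836 cols [350 362] x,y -12.21673987196491 -3.552944769907313
282 14 z 0.17854567784263856 cols [350 363] x,y -11.257859008054583 -5.055386027216603
284 14 z 0.17384986407006384 cols [350 363] x,y -11.643039564894659 -6.9662027864761615
286 13 z 0.17130496865706782 cols [350 362] x,y -13.691390986774142 -10.67502714139319
288 6 z 0.1676312684115083 cols [353 358] x,y -15.471768311681412 -13.31332078897602
290 6 z 0.14844384858120194 cols [353 358] x,y -12.367566649747383 -1.8186236635429132
292 6 z 0.14356156650270152 cols [353 358] x,y -12.739873603274722 -3.706209106774527
294 6 z 0.13498542086385817 cols [353 358] x,y -12.23922559325379 -2.2399026916230036
296 3 z 0.12842592047206325 cols [355 357] x,y -11.04380136818991 -2.924543528593061
```

Request:
carry_out([
  [[-0.001,-0.002,-0.01,0,0,0,0],[-0.001,-0.002,-0.02,0,0,0,0],[-0.001,-0.002,-0.026,0,0,0,0],[-0.001,-0.002,-0.031,0,0,0,0],[-0.001,-0.002,-0.035,0,0,0,0]],
])

```text
time_s: 5.35
eef_pos: [0.5285, -0.2493, 0.1535]
eef_rot: [-0.001, 0.228, 0.974, 0.001]
wrist_force: [-0.1, 0.4, -2.0]
opening: 0.244
grasp_force: 59.1
```

```bash
python3 -c "
from h import *
go(notch,np.array([0,0,-1.]));b=snap('side','side4');P=cloud(b)
bx=np.array([np.cos(-.41),np.sin(-.41)]);by=np.array([-bx[1],bx[0]])
for v in range(282,316,2):
    row=P[v,345:370];s=(row[:,:2]-notch[:2]);m=(abs(s@by)<.03)&(abs(s@bx)<.03)&(row[:,2]>.104)
    g=row[m]
    if len(g): c=g.mean(0);print(v,m.sum(),'z',c[2],'cols',345+np.where(m)[0][[0,-1]],'x,y',(c[:2]-notch[:2])@bx*1000,(c[:2]-notch[:2])@by*1000)
"
```

```text
shift [ 0.0067 -0.0019 -0.0535] turn [-0.0018 -0.0016 -0.    ] t 5.35 tcp [ 0.5285 -0.2493  0.1535] tooly [0.4431 0.8965 0.0009] F [-0.1181  0.4471 -1.9743] open 0.24445341800960382 59.100127816200256
282 14 z 0.19169651855043215 cols [351 364] x,y -12.342538754400907 -18.097696209969847
284 14 z 0.18520971782993595 cols [351 364] x,y -12.236246398571845 -18.218211114321022
286 11 z 0.17513044242307804 cols [351 361] x,y -14.660199881865745 -14.26921932916464
288 10 z 0.1641860115244508 cols [351 360] x,y -14.632742475109032 -10.095350092481214
290 10 z 0.15796871828326084 cols [351 360] x,y -14.664422624516725 -10.648171094747564
292 14 z 0.14606082549421145 cols [349 362] x,y -13.331209439906313 -6.006754936539746
294 14 z 0.1406498453713351 cols [349 362] x,y -13.58403543991311 -7.410924572197389
296 15 z 0.13389003343073452 cols [349 365] x,y -11.97922278918408 -7.950028535083517
298 11 z 0.13510033140513988 cols [351 361] x,y -14.128425877077996 -15.294966343724225
300 6 z 0.12363721988125925 cols [353 358] x,y -14.160921649653048 -11.08743394711413
302 5 z 0.11021406595405776 cols [353 357] x,y -13.770808113895644 -5.252064051133759
304 3 z 0.10724280939932788 cols [354 356] x,y -14.612987966583328 -8.986559162100189
```

No force, and the foot is inside the notch. Lower it on.

Request:
carry_out([
  [[0,0,-0.008,0,0,0,0],[0,0,-0.015,0,0,0,0],[0,0,-0.02,0,0,0,0],[0,0,-0.022,0,0,0,0],[0,0,-0.024,0,0,0,0]],
])

```text
time_s: 5.82
eef_pos: [0.5289, -0.2495, 0.1304]
eef_rot: [-0.0, 0.227, 0.974, 0.0]
wrist_force: [0.6, 0.9, -1.7]
opening: 0.242
grasp_force: 59.1
```

```bash
python3 -c "
from h import *
go(notch,np.array([0,0,-1.]));b=snap('side','side5');P=cloud(b)
bx=np.array([np.cos(-.41),np.sin(-.41)]);by=np.array([-bx[1],bx[0]])
for v in range(296,312,1):
    row=P[v,345:370];s=(row[:,:2]-notch[:2]);m=(abs(s@by)<.03)&(abs(s@bx)<.03)&(row[:,2]>.104)
    g=row[m]
    if len(g): c=g.mean(0);print(v,m.sum(),'z',c[2],'cols',345+np.where(m)[0][[0,-1]],'x,y',(c[:2]-notch[:2])@bx*1000,(c[:2]-notch[:2])@by*1000)
"
```

```text
shift [ 0.0063 -0.0017 -0.0304] turn [-0.0011 -0.0006 -0.    ] t 5.8167 tcp [ 0.5289 -0.2495  0.1304] tooly [0.443  0.8965 0.0007] F [ 0.5527  0.8947 -1.6697] open 0.24228030191663136 59.11132335662842
296 10 z 0.135691594679035 cols [351 360] x,y -13.929288331880276 -9.255067694848304
297 10 z 0.12895543977180696 cols [351 361] x,y -11.915811336353395 -6.5971703173368565
298 12 z 0.1263424174402149 cols [350 361] x,y -13.261341189991466 -7.1687440928575565
299 14 z 0.11970715047506479 cols [349 369] x,y -10.084984119675331 -4.911770925420832
300 14 z 0.11916047369004315 cols [349 362] x,y -13.11753506602508 -7.09458337753813
301 14 z 0.11674353906393867 cols [349 362] x,y -13.327957342825368 -8.117753280354354
302 14 z 0.11501540138495092 cols [349 362] x,y -13.6789827999988 -9.758856496965397
303 14 z 0.11199819074071773 cols [350 365] x,y -11.044291881615893 -10.837493145642888
304 12 z 0.11139658422082495 cols [350 361] x,y -14.36117711694299 -12.892550579421735
305 10 z 0.1097039882266601 cols [351 360] x,y -14.739704839549795 -14.55918310266879
306 7 z 0.1081160653040972 cols [353 365] x,y -11.91900085187831 -17.004400031925066
307 1 z 0.1046013623006713 cols [368 368] x,y 14.467014698020884 -22.711379499826062
310 1 z 0.10658156199479496 cols [358 358] x,y -11.913835836957315 -28.72455029222948
```

Request:
carry_out([
  [[0,0,-0.002,0,0,0,0],[0,0,-0.004,0,0,0,0],[0,0,-0.005,0,0,0,0],[0,0,-0.005,0,0,0,0],[0,0,-0.005,0,0,0,0]],
])

```text
time_s: 6.28
eef_pos: [0.5291, -0.2496, 0.1259]
eef_rot: [-0.0, 0.227, 0.974, 0.0]
wrist_force: [1.4, 1.3, -2.5]
opening: 0.238
grasp_force: 59.0
```

Request:
carry_out([
  [[0,0,-0.001,0,0,0,0],[0,0,-0.002,0,0,0,0],[0,0,-0.002,0,0,0,0],[0,0,-0.002,0,0,0,0],[0,0,-0.002,0,0,0,0]],
])

```text
time_s: 6.7
eef_pos: [0.5294, -0.2498, 0.1245]
eef_rot: [0.0, 0.227, 0.974, 0.0]
wrist_force: [0.8, 2.2, 3.4]
opening: 0.244
grasp_force: 59.5
```

Collar contact has begun (Fz +5 N). Now push towards the closed end.

Request:
carry_out([
  [[0.0018,-0.0008,0,0,0,0,0],[0.0037,-0.0016,0,0,0,0,0],[0.0055,-0.0024,0,0,0,0,0],[0.0073,-0.0032,0,0,0,0,0],[0.0073,-0.0032,0,0,0,0,0]],
])

```text
time_s: 7.12
eef_pos: [0.5361, -0.253, 0.1252]
eef_rot: [-0.001, 0.227, 0.974, 0.0]
wrist_force: [-4.8, 4.6, 10.1]
opening: 0.243
grasp_force: 60.3
```

Request:
carry_out([
  [[0.001,-0.0004,0,0,0,0,0],[0.002,-0.0008,0,0,0,0,0],[0.003,-0.0012,0,0,0,0,0],[0.003,-0.0012,0,0,0,0,0],[0.003,-0.0012,0,0,0,0,0]],
])

```text
time_s: 7.53
eef_pos: [0.5393, -0.2545, 0.1251]
eef_rot: [-0.0, 0.227, 0.974, -0.0]
wrist_force: [-3.7, 1.9, 9.1]
opening: 0.239
grasp_force: 60.7
```

Request:
carry_out([
  [[0.001,-0.0004,0,0,0,0,0],[0.002,-0.0008,0,0,0,0,0],[0.003,-0.0012,0,0,0,0,0],[0.003,-0.0012,0,0,0,0,0],[0.003,-0.0012,0,0,0,0,0]],
])

```text
time_s: 7.95
eef_pos: [0.542, -0.2558, 0.1254]
eef_rot: [-0.0, 0.227, 0.974, -0.0]
wrist_force: [-4.9, 2.3, 10.7]
opening: 0.239
grasp_force: 61.0
```

```bash
python3 -c "
from h import *
go(notch,np.array([0,0,-1.]));b=snap('side','side6');P=cloud(b)
bx=np.array([np.cos(-.41),np.sin(-.41)]);by=np.array([-bx[1],bx[0]])
for v in range(290,306,1):
    row=P[v,345:375];s=(row[:,:2]-notch[:2]);m=(abs(s@by)<.03)&(abs(s@bx)<.03)&(row[:,2]>.104)
    g=row[m]
    if len(g): c=g.mean(0);print(v,m.sum(),'z',c[2],'cols',345+np.where(m)[0][[0,-1]],'x,y',(c[:2]-notch[:2])@bx*1000,(c[:2]-notch[:2])@by*1000)
"
```

```text
shift [-0.0068  0.0046 -0.0254] turn [ 0.0002 -0.0011  0.    ] t 7.95 tcp [ 0.542  -0.2558  0.1254] tooly [ 0.443   0.8965 -0.0007] F [-4.8515  2.323  10.7121] open 0.23898003623644187 60.97182869911194
290 15 z 0.16130843960303368 cols [356 370] x,y 1.7078295931161387 -17.434975989752502
291 15 z 0.1586599802029632 cols [356 370] x,y 1.6147764576453862 -18.144528580470933
292 15 z 0.15609826586173625 cols [356 370] x,y 1.4788807229156604 -18.93567720426177
293 14 z 0.1516867198033101 cols [356 369] x,y 0.6729845290528885 -17.79909004621047
294 10 z 0.1408662803483781 cols [355 364] x,y -4.306994778880321 -9.609705373140415
295 10 z 0.13790758945531917 cols [355 364] x,y -4.357823720629303 -10.093379270735696
296 10 z 0.13519819754522908 cols [355 364] x,y -4.469801748708135 -10.810901021333692
297 12 z 0.1286136631311292 cols [353 364] x,y -6.0129284501629385 -7.536391560167281
298 12 z 0.12433133998749686 cols [352 363] x,y -8.123989924074843 -6.360459494761885
299 13 z 0.1209212419756707 cols [352 371] x,y -5.587127506207389 -7.022645343400316
300 13 z 0.11828343570420732 cols [352 364] x,y -7.018392239393948 -7.5739844045873586
301 15 z 0.1133745773485384 cols [351 367] x,y -6.292835428290682 -6.462229448803637
302 14 z 0.1117364022572431 cols [351 364] x,y -8.18873717178965 -7.868591741473898
303 12 z 0.1102309808954718 cols [352 363] x,y -8.606838295718305 -9.713358843996772
304 13 z 0.10872583251867425 cols [352 364] x,y -7.836800581484523 -11.809989975468547
305 11 z 0.10811325134502155 cols [353 363] x,y -8.469115301638256 -14.429149481678932
```

The pin is leaning: the grip moved about 9 mm and the collar only about 4 mm. I'll let go so the collar settles flat, then look.

Request:
carry_out([
  [[0,0,0,0,0,0,0.3],[0,0,0,0,0,0,0.4],[0,0,0,0,0,0,0.5],[0,0,0,0,0,0,0.6],[0,0,0,0,0,0,0.6]],
])

```text
time_s: 8.42
eef_pos: [0.5423, -0.2554, 0.1237]
eef_rot: [-0.0, 0.227, 0.974, 0.0]
wrist_force: [0.2, 0.4, -0.5]
opening: 0.602
grasp_force: 0.0
```

```bash
python3 -c "
from h import *
go(notch,np.array([0,0,-1.]));b=snap('side','side7')
for z in (0,.056): print(proj(b,notch+[0,0,z]))
cv2.imwrite('pics/g7.png',cv2.resize(b['pixels'][255:335,315:415,::-1],None,fx=7,fy=7,interpolation=2))"
```

```text
shift [-0.0071  0.0042 -0.0237] turn [-0.0006 -0.0005 -0.    ] t 8.4167 tcp [ 0.5423 -0.2554  0.1237] tooly [0.443  0.8965 0.0003] F [ 0.1815  0.4072 -0.4676] open 0.6024211145737465 0.0
(np.float64(359.89284074971874), np.float64(302.3988399517655))
(np.float64(360.4269995082961), np.float64(286.4696469830369))
```

View pics/g7.png

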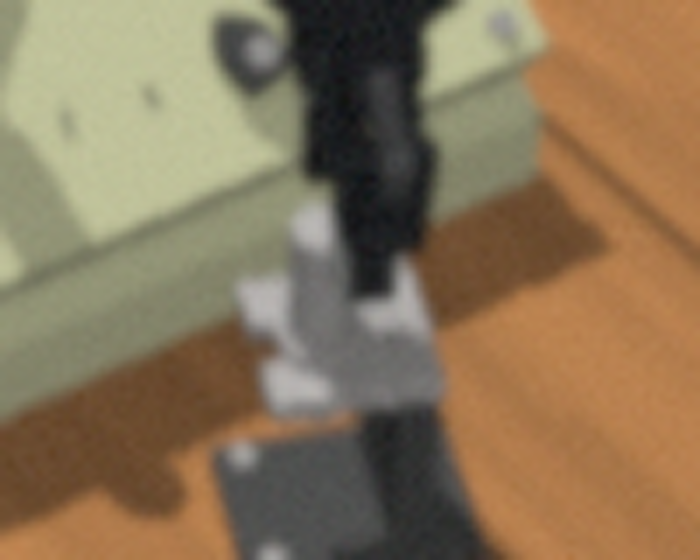

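The pin stands upright in the notch, its grip top at (315,220) in the crop, close to the home prediction of (318,220). I'll lift the hand clear and measure without the occlusion.

Request:
carry_out([
  [[0,0,0.03,0,0,0,0.6],[0,0,0.06,0,0,0,0.6],[0,0,0.1,0,0,0,0.6],[0,0,0.14,0,0,0,0.6],[0,0,0.17,0,0,0,0.6]],
])

```text
time_s: 8.88
eef_pos: [0.5429, -0.2557, 0.2977]
eef_rot: [0.001, 0.227, 0.974, -0.0]
wrist_force: [0.9, -0.8, 1.1]
opening: 0.601
grasp_force: 0.0
```

```bash
python3 -c "
from h import *
go(notch,np.array([0,0,-1.]));b=snap('side','side8');P=cloud(b)
bx=np.array([np.cos(-.41),np.sin(-.41)]);by=np.array([-bx[1],bx[0]])
for z in (0,.006,.056): print(proj(b,notch+[0,0,z]))
for v in range(278,312,1):
    row=P[v,340:380];s=(row[:,:2]-notch[:2]);m=(abs(s@by)<.035)&(abs(s@bx)<.04)&(row[:,2]>.104)
    g=row[m]
    if len(g): c=g.mean(0);print(v,m.sum(),'z',c[2],'cols',340+np.where(m)[0][[0,-1]],'x,y',(c[:2]-notch[:2])@bx*1000,(c[:2]-notch[:2])@by*1000)
cv2.imwrite('pics/g8.png',cv2.resize(b['pixels'][255:335,315:415,::-1],None,fx=7,fy=7,interpolation=2))"
```

```text
shift [-0.0077  0.0045 -0.1977] turn [0.0014 0.0024 0.    ] t 8.8833 tcp [ 0.5429 -0.2557  0.2977] tooly [ 0.4429  0.8966 -0.0002] F [ 0.8708 -0.8188  1.1281] open 0.6009755134084578 0.0
(np.float64(359.89284074971874), np.float64(302.3988399517655))
(np.float64(359.94858470304644), np.float64(300.73649486214913))
(np.float64(360.4269995082961), np.float64(286.4696469830369))
284 6 z 0.15696676292454817 cols [358 363] x,y 1.8968541767817007 7.03021169873042
285 9 z 0.15600971981342707 cols [357 365] x,y 2.5157138789720865 4.441439225218849
286 9 z 0.15575509572939972 cols [357 365] x,y 1.7678179759752772 1.455244903045953
287 10 z 0.15641821201806802 cols [356 365] x,y -0.3602375048999667 -2.1310248882008143
288 10 z 0.15479046679168337 cols [356 365] x,y -0.7397249901920492 -3.8151322005138075
289 10 z 0.15645248690677738 cols [356 365] x,y -1.9533355325384756 -8.55121042002869
290 10 z 0.15337183244138358 cols [356 365] x,y -1.969555733259405 -8.876377898305156
291 10 z 0.15050405240491616 cols [356 365] x,y -2.02875078813559 -9.409585447444359
292 11 z 0.14293505547545945 cols [35
[... 732 characters left out ...]
94553768
301 14 z 0.11287964151481744 cols [354 367] x,y -0.569011699178745 -7.222485602986527
302 13 z 0.11028155721694653 cols [354 367] x,y -0.26774498127764407 -8.202965963025777
303 12 z 0.10828784221329461 cols [355 367] x,y -0.6277133417172378 -9.610156491294177
304 11 z 0.10599996139904112 cols [355 366] x,y -2.2342039548999524 -10.479325596841315
305 9 z 0.10718187544588216 cols [355 364] x,y -3.7736086253541394 -14.57178013622447
306 6 z 0.106041588400389 cols [357 365] x,y -1.2520673878736817 -17.37313625137562
307 2 z 0.10600812463323728 cols [356 359] x,y -10.680269936890612 -18.633046984654847
309 1 z 0.10663475307949866 cols [359 359] x,y -8.818583250509334 -26.169566272462085
```

View pics/g8.png

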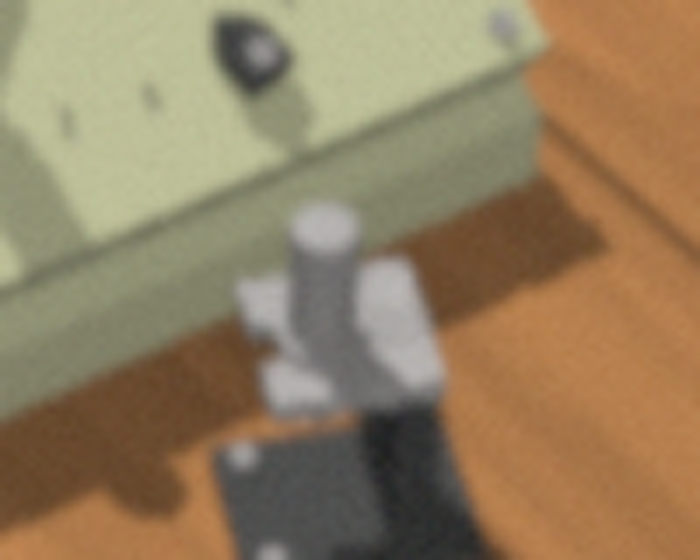

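The pin is upright and home: its axis is at column 360.5 against a predicted 360.4. Next is the lever.

```bash
python3 -c "
from h import *
o=get_obs();print(o['q'])
a=load('top3')
q=-.775
K=lambda q,h:O+R@[.095*np.sin(q),-.095*np.cos(q),h]
for n in ('top0','side0'):
  c=load(n);print(n,proj(c,K(q,.072)),proj(c,K(q,.032)),proj(c,O+R@[.123*np.sin(q),-.123*np.cos(q),.018]))
  h=cv2.cvtColor(c['pixels'],cv2.COLOR_RGB2GRAY);u,v=map(int,proj(c,K(q,.06)));w=h[v-14:v+14,u-14:u+14];m=np.argwhere(w<60);print('dark centroid',m.mean(0)[::-1]+[u-14,v-14],'pred mid',proj(c,K(q,.052)),len(m))
go(K(q,.04)+Zp*.09,-Zp);go(K(q,.04),-Zp)
"
```

```text
[-0.6378  0.1709  1.4249  0.0002  1.5333 -1.7499]
top0 (np.float64(322.14561980813363), np.float64(255.57501676680764)) (np.float64(313.7733464732139), np.float64(257.5540307358525)) (np.float64(317.49475721727686), np.float64(267.11690122853815))
dark centroid [nan nan] pred mid (np.float64(317.90365687745833), np.float64(256.5777198033847)) 0
side0 (np.float64(307.31655373934825), np.float64(243.1269671381601)) (np.float64(304.1650691148903), np.float64(248.91014673263263)) (np.float64(299.84886388228546), np.float64(260.2126987197132))
dark centroid [306.4948 245.8351] pred mid (np.float64(305.7193351567324), np.float64(246.05796729066282)) 97
shift [-0.0504  0.1476 -0.0618] turn [ 0.5295 -0.0274  0.0056] t 8.9333 tcp [ 0.545  -0.2572  0.3044] tooly [ 0.4428  0.8966 -0.002 ] F [ 1.1346 -0.6347  5.0132] open 0.6001761395938461 0.0
shift [-0.0473  0.1924 -0.1398] turn [ 0.5295 -0.0274  0.0056] t 8.9333 tcp [ 0.545  -0.2572  0.3044] tooly [ 0.4428  0.8966 -0.002 ] F [ 1.1346 -0.6347  5.0132] open 0.6001761395938461 0.0<string>:9: RuntimeWarning: Mean of empty slice.
  ret = um.true_divide(
```

Request:
carry_out([
  [[-0.01,0.03,0,0.1,-0.006,0,0.7],[-0.02,0.06,0,0.21,-0.012,0,0.7],[-0.03,0.09,-0.01,0.315,-0.018,0,0.7],[-0.04,0.12,-0.03,0.42,-0.025,0,0.7],[-0.05,0.148,-0.05,0.525,-0.03,0,0.7]],
])

```text
time_s: 9.35
eef_pos: [0.4928, -0.1066, 0.2448]
eef_rot: [-0.043, 0.219, 0.94, 0.258]
wrist_force: [-0.2, -0.5, -1.2]
opening: 0.702
grasp_force: 0.0
```

Request:
carry_out([
  [[0,0,0,0,0,0,0.7],[0,0,0,0,0,0,0.7],[0,0,0,0,0,0,0.7],[0,0,0,0,0,0,0.7],[0,0,0,0,0,0,0.7]],
])

```text
time_s: 9.77
eef_pos: [0.4937, -0.1085, 0.2457]
eef_rot: [-0.043, 0.219, 0.941, 0.255]
wrist_force: [-0.1, -0.6, -0.1]
opening: 0.696
grasp_force: 0.0
```

```bash
python3 -c "
from h import *
K=lambda q,h:O+R@[.095*np.sin(q),-.095*np.cos(q),h]
go(K(-.775,.04),-Zp);o,r=tool();print(R.T@r.apply([0,1,0]))
"
```

```text
shift [ 0.004   0.0437 -0.0811] turn [ 0.0009 -0.0036 -0.002 ] t 9.7667 tcp [ 0.4937 -0.1085  0.2457] tooly [0.4342 0.7742 0.4605] F [-0.0592 -0.5598 -0.1492] open 0.6964596113994964 0.0
[ 0.379   0.9254 -0.0026]
```

Request:
carry_out([
  [[0.001,0.011,-0.02,0,0,0,0.7],[0.002,0.022,-0.04,0,0,0,0.7],[0.003,0.033,-0.06,0,0,0,0.7],[0.004,0.044,-0.081,0,0,0,0.7],[0.004,0.044,-0.081,0,0,0,0.7]],
])

```text
time_s: 10.18
eef_pos: [0.4949, -0.061, 0.1605]
eef_rot: [-0.047, 0.219, 0.94, 0.257]
wrist_force: [-0.6, 0.1, -1.6]
opening: 0.701
grasp_force: 0.0
```

Request:
carry_out([
  [[0,0,0,0,0,0,0.7],[0,0,0,0,0,0,0],[0,0,0,0,0,0,0],[0,0,0,0,0,0,0],[0,0,0,0,0,0,0]],
])

```text
time_s: 10.6
eef_pos: [0.4984, -0.064, 0.1655]
eef_rot: [-0.042, 0.22, 0.94, 0.257]
wrist_force: [2.3, 2.2, 6.4]
opening: 0.282
grasp_force: 56.7
```

```bash
python3 -c "
from h import *
K=lambda q,h:O+R@[.095*np.sin(q),-.095*np.cos(q),h]
go(K(-.775,.04),-Zp);o,r=tool();print('tcp panel',R.T@(o['eef_pos']-O))
q0=-.775
for q in np.linspace(q0,.285,11)[1:]: print(round(q,3),K(q,0)-K(q0,0),Zp*(q-q0))
"
```

```text
shift [-0.0007 -0.0008 -0.0009] turn [-0.0028 -0.0014 -0.0009] t 10.6 tcp [ 0.4984 -0.064   0.1655] tooly [0.4345 0.7718 0.4642] F [2.3208 2.2421 6.3706] open 0.28157573570826494 56.74118044960778
tcp panel [-0.0659 -0.0667  0.0403]
-0.669 [ 0.0071 -0.0063 -0.0033] [-0.0037 -0.0529  0.0918]
-0.563 [ 0.015  -0.0119 -0.0062] [-0.0074 -0.1057  0.1836]
-0.457 [ 0.0234 -0.0167 -0.0087] [-0.0111 -0.1586  0.2754]
-0.351 [ 0.0324 -0.0208 -0.0107] [-0.0148 -0.2115  0.3672]
-0.245 [ 0.0419 -0.024  -0.0121] [-0.0185 -0.2644  0.459 ]
-0.139 [ 0.0516 -0.0264 -0.0131] [-0.0222 -0.3172  0.5508]
-0.033 [ 0.0615 -0.0278 -0.0135] [-0.0259 -0.3701  0.6426]
0.073 [ 0.0716 -0.0284 -0.0134] [-0.0297 -0.423   0.7344]
0.179 [ 0.0816 -0.028  -0.0128] [-0.0334 -0.4758  0.8262]
0.285 [ 0.0915 -0.0266 -0.0116] [-0.0371 -0.5287  0.918 ]
```

Request:
carry_out([
  [[0.007,-0.0063,-0.0033,-0.0037,-0.053,0.092,0],[0.015,-0.012,-0.0062,-0.0074,-0.106,0.184,0],[0.0234,-0.0167,-0.0087,-0.011,-0.159,0.275,0],[0.0324,-0.0208,-0.0107,-0.015,-0.2115,0.367,0],[0.0419,-0.024,-0.0121,-0.0185,-0.2645,0.459,0]],
])

```text
time_s: 11.02
eef_pos: [0.5401, -0.0879, 0.1535]
eef_rot: [0.026, -0.037, 0.965, 0.258]
wrist_force: [0.2, 3.7, 9.3]
opening: 0.274
grasp_force: 57.5
```

Request:
carry_out([
  [[0.0097,-0.0024,-0.001,-0.0037,-0.053,0.092,0],[0.0196,-0.0038,-0.0014,-0.0074,-0.106,0.184,0],[0.0297,-0.0044,-0.0013,-0.011,-0.159,0.275,0],[0.0397,-0.004,-0.0007,-0.015,-0.2115,0.367,0],[0.0496,-0.0026,0.0005,-0.0185,-0.2645,0.459,0]],
])

```text
time_s: 11.43
eef_pos: [0.5893, -0.0907, 0.154]
eef_rot: [0.092, -0.288, 0.922, 0.24]
wrist_force: [-1.8, 1.3, 8.7]
opening: 0.278
grasp_force: 57.7
```

Request:
carry_out([
  [[0,0,0,0,0,0,0],[0,0,0,0,0,0,0],[0,0,0,0,0,0,0],[0,0,0,0,0,0,0],[0,0,0,0,0,0,0]],
])

```text
time_s: 11.85
eef_pos: [0.5901, -0.0905, 0.1542]
eef_rot: [0.093, -0.286, 0.923, 0.239]
wrist_force: [3.2, 1.8, 4.8]
opening: 0.28
grasp_force: 57.5
```

```bash
python3 -c "
from h import *
o,r=tool();print('tcp panel',R.T@(o['eef_pos']-O),o['wrist_force'])
b=snap('side','side9')
for q in (.235,.285,.335): print(q,proj(b,O+R@[.095*np.sin(q),-.095*np.cos(q),.072]),proj(b,O+R@[.123*np.sin(q),-.123*np.cos(q),.018]),proj(b,O+R@[.13*np.sin(q),-.13*np.cos(q),.006]))
cv2.imwrite('pics/g9.png',cv2.resize(b['pixels'][205:295,290:390,::-1],None,fx=6,fy=6,interpolation=2))"
```

```text
tcp panel [ 0.0275 -0.0898  0.0405] [3.1529 1.7807 4.812 ]
0.235 (np.float64(341.71475569837366), np.float64(239.3773788326754)) (np.float64(343.1331649234022), np.float64(255.08349526503645)) (np.float64(343.62315341341156), np.float64(258.658029316708))
0.285 (np.float64(343.01545045861053), np.float64(238.35539813860106)) (np.float64(344.75946884462644), np.float64(253.77422034607764)) (np.float64(345.3287639578933), np.float64(257.27711872072024))
0.335 (np.float64(344.2497161785651), np.float64(237.2694536605531)) (np.float64(346.30133626877614), np.float64(252.38551287509426)) (np.float64(346.9454488769988), np.float64(255.81304139024286))
```

View pics/g9.png

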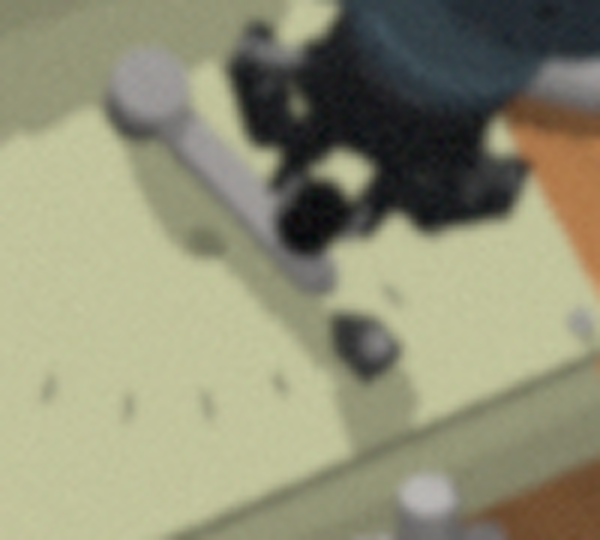

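The lever tip at (325,291) in the crop points at the marker tip at (337,318). I'll release, back straight out and measure without occlusion.

Request:
carry_out([
  [[0,0,0,0,0,0,0.3],[0,0,0,0,0,0,0.5],[0,0,0,0,0,0,0.7],[0,0,0,0,0,0,0.7],[0,0,0,0,0,0,0.7]],
])

```text
time_s: 12.32
eef_pos: [0.5875, -0.0901, 0.1511]
eef_rot: [0.09, -0.286, 0.923, 0.24]
wrist_force: [-0.1, 0.7, 0.2]
opening: 0.698
grasp_force: 0.0
```

Request:
carry_out([
  [[-0.001,-0.01,0.017,0,0,0,0.7],[-0.002,-0.025,0.043,0,0,0,0.7],[-0.003,-0.04,0.07,0,0,0,0.7],[-0.004,-0.055,0.096,0,0,0,0.7],[-0.005,-0.06,0.13,0,0,0,0.7]],
])

```text
time_s: 12.73
eef_pos: [0.5818, -0.1515, 0.2806]
eef_rot: [0.089, -0.285, 0.923, 0.241]
wrist_force: [0.3, 0.3, -0.2]
opening: 0.7
grasp_force: 0.0
```

Request:
carry_out([
  [[-0.03,0.0,0.02,0,0,0,0.7],[-0.06,0.0,0.05,0,0,0,0.7],[-0.1,0.0,0.08,0,0,0,0.7],[-0.14,0.0,0.1,0,0,0,0.7],[-0.18,0.0,0.12,0,0,0,0.7]],
])

```text
time_s: 13.15
eef_pos: [0.4147, -0.1497, 0.3956]
eef_rot: [0.09, -0.286, 0.923, 0.24]
wrist_force: [-0.2, -2.1, 0.2]
opening: 0.7
grasp_force: 0.0
```

```bash
python3 -c "
from h import *
a=snap('top','top10');b=snap('side','side10')
i=np.hstack([cv2.resize(a['pixels'][205:255,280:350],None,fx=5.7,fy=5.7,interpolation=2),cv2.resize(b['pixels'][205:275,305:375],None,fx=5.7,fy=5.7,interpolation=2)[:285]]) if 0 else None
A=cv2.resize(a['pixels'][185:255,280:350],(400,400),interpolation=2);B=cv2.resize(b['pixels'][205:275,305:375],(400,400),interpolation=2)
cv2.imwrite('pics/g10.png',np.hstack([A,B])[:,:,::-1])
k=400/70
for q in (.235,.285,.335):
  for c,u0,v0,s in ((a,280,185,0),(b,305,205,400)):
    f=lambda p:np.round((np.array(proj(c,p))-[u0,v0]+.5)*k-.5+[s,0],0)
    print(q,'ktop',f(O+R@[.095*np.sin(q),-.095*np.cos(q),.072]),'ltip',f(O+R@[.123*np.sin(q),-.123*np.cos(q),.024]),'mtip',f(O+R@[.13*np.sin(q),-.13*np.cos(q),.012]),'hub',f(O+Zp*.025))
# dark blobs to panel angle: knob and marker
for c,n in ((a,'top'),(b,'side')):
  g=cv2.cvtColor(c['pixels'],cv2.COLOR_RGB2GRAY)
  for nm,rad,h,th in (('knob',.095,.055,75),('mark',.145,.008,90)):
    u,v=proj(c,O+R@[rad*np.sin(.285),-rad*np.cos(.285),h]);u,v=int(u),int(v);w=g[v-9:v+10,u-9:u+10];m=np.argwhere(w<th)
    if len(m):
      x,y=m.mean(0)[::-1]+[u-9,v-9];o,d=ray(c,x,y);p=o+d*((Zp@O+h-Zp@o)/(Zp@d));l=R.T@(p-O);print(n,nm,len(m),l,'angle',np.arctan2(l[0],-l[1]),np.hypot(l[0],l[1]))
print(get_obs()['eef_pos'])
"
```

```text
0.235 ktop [304. 209.] ltip [300. 224.] mtip [299. 227.] hub [ 57. 242.]
0.235 ktop [612. 199.] ltip [624. 284.] mtip [626. 305.] hub [455.  84.]
0.285 ktop [302. 198.] ltip [298. 210.] mtip [297. 213.] hub [ 57. 242.]
0.285 ktop [620. 193.] ltip [633. 276.] mtip [636. 297.] hub [455.  84.]
0.335 ktop [300. 187.] ltip [295. 197.] mtip [294. 199.] hub [ 57. 242.]
0.335 ktop [627. 187.] ltip [642. 269.] mtip [646. 288.] hub [455.  84.]
top knob 122 [ 0.0253 -0.0918  0.055 ] angle 0.2687869718517217 0.0951700679689714
top mark 111 [ 0.0391 -0.1257  0.008 ] angle 0.3019108476665052 0.1316559378570127
side knob 103 [ 0.0263 -0.0921  0.055 ] angle 0.2778442060489962 0.09582167349970322
side mark 52 [ 0.0385 -0.1424  0.008 ] angle 0.26401260793803233 0.14754521548147842
[ 0.4139 -0.1507  0.3982]
```

View pics/g10.png

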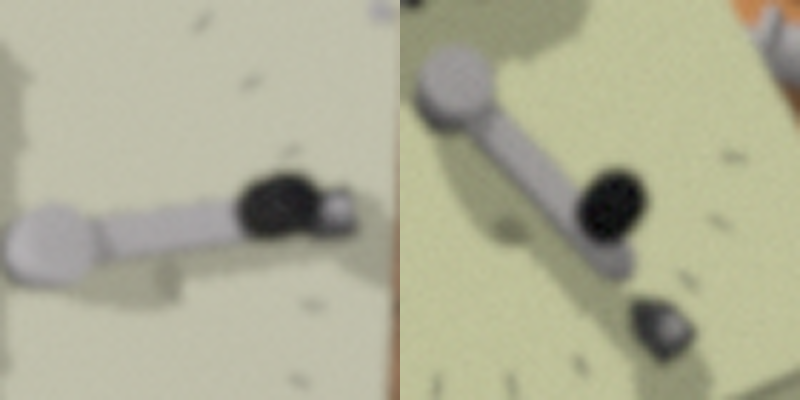

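The hand is clear and the lever points at the marker. One last numeric check of the marker angle, using the early frames where the knob did not hide it.

```bash
python3 -c "
from h import *
for n in ('top0','side0','side8','side10'):
  c=load(n);g=cv2.cvtColor(c['pixels'],cv2.COLOR_RGB2GRAY)
  def ang(x,y,h):
    o,d=ray(c,x,y);p=o+d*((Zp@O+h-Zp@o)/(Zp@d));l=R.T@(p-O);return np.round([np.arctan2(l[0],-l[1]),np.hypot(l[0],l[1])],3)
  u,v=proj(c,O+R@[.147*np.sin(.28),-.147*np.cos(.28),.008]);u,v=int(u),int(v)
  w=g[v-8:v+9,u-8:u+9]
  for th in (80,100,120):
    m=(w<th).astype(np.uint8)
    k,lab,st,ce=cv2.connectedComponentsWithStats(m);j=1+np.argmax(st[1:,4]);f=cv2.drawContours(np.zeros_like(m),cv2.findContours((lab==j).astype(np.uint8),0,1)[0],-1,1,-1)
    y,x=np.argwhere(f).mean(0);x+=u-8;y+=v-8;print(n,th,f.sum(),ang(x,y,.006),ang(x,y,.009))
s=load('side10')
"
```

```text
top0 80 4 [0.253 0.141] [0.251 0.139]
top0 100 31 [0.263 0.145] [0.26  0.143]
top0 120 58 [0.262 0.147] [0.26  0.145]
side0 80 40 [0.264 0.148] [0.255 0.148]
side0 100 65 [0.274 0.149] [0.264 0.149]
side0 120 103 [0.284 0.149] [0.274 0.15 ]
side8 80 26 [0.261 0.149] [0.251 0.149]
side8 100 52 [0.272 0.148] [0.262 0.148]
side8 120 72 [0.276 0.149] [0.266 0.15 ]
side10 80 40 [0.263 0.147] [0.253 0.147]
side10 100 64 [0.27  0.148] [0.26  0.148]
side10 120 89 [0.276 0.148] [0.266 0.148]
```

The marker reads about 0.27 and the lever about 0.273, well within 0.05 rad. Handing in.

```bash
python3 -c "
from bench import hand_in;print(hand_in())"
```

```text
the job is handed in; nothing more can be done
None
```

The job is handed in, with no verdict returned: by my camera measurements the pin is upright and home in the larger grey bracket's notch to within about 2 mm, and the lever (about 0.27 rad) lines up with the marker to about 0.02 rad.

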